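# Open the filter of the brush-rinsing station

## Robot

A 6-joint arm with a two-finger parallel gripper is mounted at the origin on the work surface. World frame = base frame: x ahead of the robot, y to its left, z up, the work surface at z = 0. Lengths are in m, angles in rad, forces in N, time in s.
With the tool pointing down it reaches from about 0.4 to 0.825 m from the base axis. Payload 7 kg.
Tool frame: the origin (TCP) lies on the centre line of the jaws, within the pads' length; the fingertips stand 22 mm ahead of it and the grasp point (between the pads) lies 3 mm ahead of it (arm.tcp_to_tips is the distance from the TCP to the fingertips, in m); z points along the fingers, y is the line along which they close (so a half turn about z gives the same grasp; the last joint's range is limited). The gripper opens to 88 mm and grips with 3 to 60 N. Pads are 19 mm wide; open, the fingers measure 130 mm over their backs; the gripper's body (78 mm by 193 mm) begins 47 mm behind the grasp point.
Start: joints at [-0.82, 0.359, 0.012, 0, -1.224, -0.288], TCP at [0.301, -0.604, 0.249] pointing down, gripper open.
Joint ranges: [-3.07, 3.07], [-1.43, 2.12], [-1.02, 1.25], [-3.03, 1.67], [-3.05, -0], [-3.03, 3.03]. Speed limits (rad/s): [2.39, 2.39, 3.01, 3.14, 3.14, 3.14].

## Interface

Orientations are given as [roll, pitch, yaw] about the fixed x, y, z axes, in that order (R = Rz(yaw) Ry(pitch) Rx(roll)).
In Python, from station import arm gives the robot as it stands.
- The arm moves only by the tool jog_arm, never from a script. Its argument "targets" is a list of rows, each an object of numbers: "dx", "dy", "dz": the shift along the tool's x, y, z in mm; "rx", "ry", "rz": the turn, a rotation vector about the tool's x, y, z in rad; "gripper": the closure, from 0 (fully open) to 1 (shut). In form: [{"dx": .., "dy": .., "dz": .., "rx": .., "ry": .., "rz": .., "gripper": ..}, ...]. A call has exactly 8 rows; each row is the pose to reach, as a shift and turn from the pose commanded when the call began, along the tool's axes at that moment; what a row does not reach only later rows make up. A row lasts 1/12 s, in which the tool goes at most 41.7 mm and 7.16 degrees, less where a joint would pass 70% of its speed; a pose out of reach is approached as far as the arm can. A call with a gripper value outside its range is refused whole. The fingers move at their own pace and stop on an object; "force" is the grip in N (left out, the last holds). Time passes only in rows, so rows that repeat a pose let the fingers close, or fill a call up. It gives the time, the measured TCP pose, the force, the opening and the grip force at its end, in the units of the state.
- arm.get_state(): the state, without advancing time (a new reading comes with each control period).
- arm.grab_frame(name): name is "side" or "top"; returns a dict with "frame" (420x560x3 uint8, red, green, blue), "z_map" (420x560 float32, m along the optical axis (not along the pixel's ray), 0 where there is no reading), "fx", "fy", "cx", "cy" (pixels), "view" (4x4, takes a point from world to camera coordinates). Camera axes: x right, y down, z forward; pixel columns grow to the right and rows downward; lengths in m; the calibration is good to about 2 mm. A picture is of the moment at which its call begins.
- arm.job_done(): hands the job in; it is judged then, once.
The state is a dict: "t": time; "q": joint angles; "qd": joint speeds; "joint_efforts": joint torques, N m; "eef_pos": TCP position; "ee_rot": TCP orientation; "force": force on the tool from outside, world axes, zero at the start; "moment": the same for the moment, N m; "width": finger opening in m; "gripper_force": force on a finger pad.
Only numpy, scipy, OpenCV 4.12 (cv2) and the standard library are available. Lean on these libraries where they do the work, as an engineer would, in place of code of your own. Each camera call takes 0.05 s, during which the arm holds its last target. There are 200 camera calls.

## Task

The filter of the brush-rinsing station is due for a look: with a fingertip press the snap tab fully in, then push the released white cover along its rails off its seat onto the drain ledge until the filter well is completely uncovered. Only press and push: leave the cover lying flat on the deck, never lift it, and do not disturb the other things on the table and the station.

Things in the scene. Friction and masses are not known exactly. Their poses are not given: they have to be found in the camera images.
- station: grey brush-rinsing station, a fixed block, deck 50 mm above the table. Origin on the table under the middle of the sliding lane, z up; spans x -150 to 150 mm, y -102 to 62 mm. The lane runs along x: at -x the cover's seat over the filter well, then the snap tab, at +x the bare drain ledge. A side ledge lies beyond the rail at -y
- ledge (a point): middle of the drain ledge at deck height (station x 76 mm, y 0), axes as the station's. Two fixed aluminium rails 8 mm wide, 8 mm high, inner faces at y +-52.5 mm, run the lane's whole length; a bar as high ends it at station x 144 mm; two stops at station x -127 mm (|y| 35 to 52 mm) close the seat's rear corners
- well (a point): centre of the filter well's mouth at deck height (station x -75 mm, y 0), axes as the station's. The well is 84 mm long in x, 62 mm wide, 38 mm deep, with a round white filter in it. The cover starts centred over it (within 1 mm) and has wholly opened it after 92 mm of travel to +x; the end bar stops the cover after 169 mm
- cover: loose white plastic cover, 100 by 100 mm, about 0.2 kg; origin under its centre at deck height, x along the lane to the ledge. Two skids 3.5 mm high along its sides carry the plate, 3.5 to 11.5 mm above the deck. A rib stands across its top. The tab, when out, blocks it after 3 mm; with the tab in it slides freely to +x between the rails (2.5 mm play a side), over the tab
- rib_top (a point): middle of the top face of the cover's upright rib: 8 mm thick in x, 70 mm long in y, centred at cover x -30 mm, its top 29.5 mm above the deck, 18 mm above the plate
- tab (a joint): the snap tab's travel in m: 0 out (blocking the cover), 0.0095 fully in; it goes straight down, yields at about 3.5 N and stays where it is pressed; the cover clears it from about 0.0078. It starts between 0 and 0.0008
- tab_top (a point): middle of the snap tab's top face: a black ribbed block in the lane just ahead of the cover (station x -5 mm), 34 mm (x) by 40 mm (y), its top 11 mm above the deck when out and 1.5 mm above it when fully in; axes as the station's
- tin: small closed round brass tin, 36 mm across, 28 mm tall, standing on the station's side ledge; origin under its centre. Bystander
- tape: roll of paper tape lying flat, 84 mm across, 25 mm tall, on the table; origin under its centre. Bystander
- bowl: small blue ceramic bowl, 90 mm across, 40 mm tall; origin under its centre. Bystander
- brush: wood-handled paint brush about 200 mm long lying on the table between robot and station; origin near its middle, x along it. Bystander
- jar: amber glass jar with a steel lid, 68 mm across, 85 mm tall; origin under its centre. Bystander
- bottle: white plastic bottle with a red cap, 66 mm across, 140 mm tall; origin under its centre. Bystander
- mug: white mug, 80 mm across, 90 mm tall, handle at its +y; origin under its centre. Bystander
There are look-alikes about, which are no part of the job. What is shaped like the cover but brown or green is not meant.

How it is judged:
On the way, in this order (a step that is already met when the one before it is completed fails the run):
1. the snap tab is pressed in while the cover still lies on its seat (value of joint tab above 0.008 m and x of cover in the frame of well below 0.008 m), for 0.2 s.
2. the cover has been pushed clear of the filter well (x of cover in the frame of well above 0.092 m and z of cover in the frame of well below 0.004 m), for 0.2 s.
At the end, for the whole second after the job is handed in: The tab is in (over 7.5 mm), the cover lies at rest and flat (within 0.06 rad, 4 mm of deck height) between the rails on the ledge side, at least 92 mm from its seat, so that the well is wholly uncovered (all of step 2 and x of cover in the frame of well below 0.175 m and y of cover in the frame of well between -0.008 and 0.008 m and z of cover in the frame of well above -0.004 m and angle between cover's own z axis and vertical below 0.06 rad and value of joint tab above 0.0075 m and linear speed of cover below 0.01 m/s); the robot touches nothing.
It fails at once if the cover is lifted (10 mm off the deck) or tipped up (z of cover in the frame of well above 0.01 m or angle between cover's own z axis and vertical above 0.2 rad).
It fails at once if a bystander is moved by more than 20 mm (distance of any of tin, tape, bowl, brush, jar, bottle, mug from where it was at the start of the episode above 0.02 m).
It also fails if it takes over 40 s, if anything falls off the work surface, if the arm or the gripper's body presses on something with over 40 N, if the wrist force passes 120 N, or if a joint passes its speed limit or range.

## Working session

There is one attempt and no reset: what is moved stays moved. The work goes in short steps, Python scripts to look and compute and a tool call to move; the robot and the scene stay as the last step left them, time stands still between calls to the robot, and variables do not carry over. Pictures are saved under pics/ and viewed, at most 10 in all, crops included, and the job is handed in when it is done.

Besides the shell and the picture viewer there is one more tool, called after "Request:" as name([rows], argument=value, ...), one row to a line, values as JSON. jog_arm: Moves the arm, as the interface text tells. Its arguments: {"type":"object","properties":{"targets":{"type":"array","items":{"type":"object","properties":{"dx":{"type":"number"},"dy":{"type":"number"},"dz":{"type":"number"},"rx":{"type":"number"},"ry":{"type":"number"},"rz":{"type":"number"},"gripper":{"type":"number"}}}},"force":{"type":"number"}},"required":["targets"]}

```bash
mkdir -p pics; python3 - <<'E'
from station import arm
import cv2,pickle
for n in("top","side"):
    f=arm.grab_frame(n); pickle.dump(f,open(n+'.pkl','wb'))
    cv2.imwrite(f'pics/{n}0.png',f['frame'][...,::-1])
    print(n,f['fx'],f['cx'],f['cy'],f['view'].round(3).tolist())
s=arm.get_state();print(s['t'],s['eef_pos'],s['ee_rot'],s['width'],arm.tcp_to_tips)
E
```

```text
top 535.6288481460477 275.2397208108231 207.28219654552873 [[-0.009, -1.0, -0.006, 0.0], [-0.984, 0.01, -0.18, 0.525], [0.18, 0.004, -0.984, 1.459], [0.0, 0.0, 0.0, 1.0]]
side 430.42743890959537 277.7053586638491 208.86546913536088 [[-0.686, -0.727, -0.019, 0.377], [-0.345, 0.349, -0.871, 0.263], [0.64, -0.591, -0.49, 1.06], [0.0, 0.0, 0.0, 1.0]]
0.1 [ 0.30117764 -0.6036419   0.24775542] [ 3.14016047e+00 -1.13386970e-04 -2.67891737e+00] 0.08767103888232494 0.022
```

View pics/top0.png

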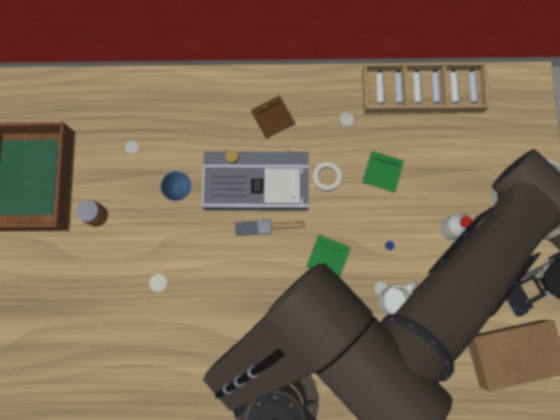

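View pics/side0.png

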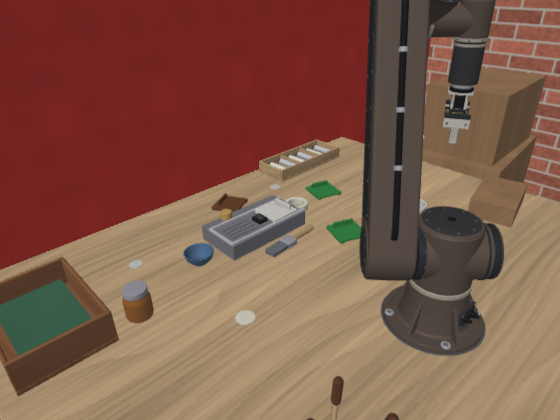

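Candidates: white cover (283,186) on the station; look-alikes are green (383,171), green (328,255) and brown (273,117). I choose the white one, next to the black tab (257,186). Tin (232,156), tape (327,176), brush (270,227) and bowl (176,186) are nearby.

```bash
cat > h.py <<'E'
import numpy as np,cv2,pickle
def cast(f,uv,z):
    V=f['view'];R=V[:3,:3];c=-R.T@V[:3,3]
    uv=np.atleast_2d(uv).astype(float)
    d=np.c_[(uv[:,0]-f['cx'])/f['fx'],(uv[:,1]-f['cy'])/f['fy'],np.ones(len(uv))]@R
    return c+d*((z-c[2])/d[:,2])[:,None]
def rect(mask):
    cs,_=cv2.findContours(mask.astype(np.uint8),cv2.RETR_EXTERNAL,cv2.CHAIN_APPROX_NONE)
    return max(cs,key=cv2.contourArea)[:,0]
E
python3 - <<'E'
from h import *
f=pickle.load(open('top.pkl','rb'));im=f['frame'].astype(int)
roi=np.zeros(im.shape[:2],bool);roi[148:212,198:314]=1
g=im.min(2);mx=im.max(2)
def rep(n,m,z):
    P=cast(f,rect(m),z)[:,:2]
    r=cv2.minAreaRect((P*1000).astype(np.float32));print(n,np.round(r[0],1),np.round(r[1],1),round(r[2],1))
lane=roi.copy();lane[:168]=0;lane[204:]=0;lane[:,:245]=0;lane[:,301:]=0
rep('cover',lane&(g>185),.0615)
t=roi.copy();t[:172]=0;t[200:]=0;t[:,:246]=0;t[:,268:]=0
rep('tab',t&(mx<50),.061)
for n,p,z in [('rail corners',[(204,163),(308,163),(204,208),(308,208)],.05)]: print(n,cast(f,p,z).round(4).tolist())
for n,p,z in [('tin',(232,156),.078),('tape',(327,176),.025),('bowl',(176,186),.04)]: print(n,cast(f,p,z).round(3))
c=im[140:220,190:320,::-1].astype(np.uint8);cv2.imwrite('pics/crop.png',cv2.resize(c,None,fx=6,fy=6,interpolation=2))
s=pickle.load(open('side.pkl','rb'))['frame'][190:255,195:315,::-1];cv2.imwrite('pics/crop2.png',cv2.resize(s,None,fx=6,fy=6,interpolation=2))
E
```

```text
cover [570.  -52.8] [2. 4.] 44.9
tab [583.4  46.1] [28.2 34.5] 89.4
rail corners [[0.6546, 0.1975, 0.05], [0.6515, -0.0991, 0.05], [0.524, 0.1955, 0.05], [0.5212, -0.0966, 0.05]]
tin [[0.666 0.115 0.078]]
tape [[ 0.619 -0.155  0.025]]
bowl [[0.59  0.278 0.04 ]]
```

View pics/crop.png

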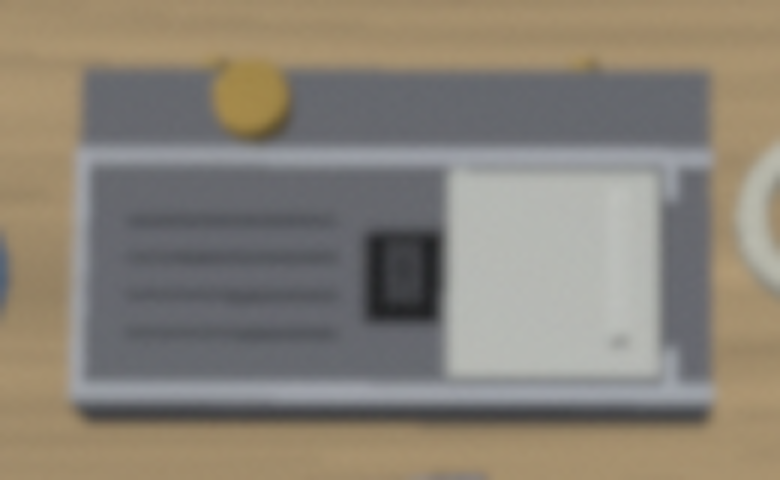

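```bash
cat >> h.py <<'E'
from scipy.spatial.transform import Rotation as Ro
def plan(s,tgt,yaw):
    R=Ro.from_euler('xyz',s['ee_rot']);T=Ro.from_euler('xyz',[np.pi,0,yaw])
    print('mm',(R.inv().apply(np.array(tgt)-s['eef_pos'])*1000).round(1),'rot',(R.inv()*T).as_rotvec().round(4))
def meas(f):
    im=f['frame'].astype(int);g=im.min(2);mx=im.max(2);o={}
    for n,m,z,(a,b,c,d) in [('cover',g>150,.0615,(167,205,205,301)),('tab',mx<50,.061,(172,200,246,268))]:
        k=np.zeros_like(m);k[a:b,c:d]=m[a:b,c:d];k=k.astype(np.uint8)
        k=cv2.morphologyEx(k,cv2.MORPH_OPEN,np.ones((5,5),np.uint8))
        if k.any():
            r=cv2.minAreaRect((cast(f,rect(k),z)[:,:2]*1000).astype(np.float32));print(n,np.round(r,1) if 0 else [np.round(x,1) for x in r])
E
python3 - <<'E'
from h import *
from station import arm
meas(pickle.load(open('top.pkl','rb')))
f=pickle.load(open('top.pkl','rb'));print(cast(f,[(190+80/6,140+147/6),(190+714/6,140+150/6),(190+72/6,140+385/6),(190+714/6,140+385/6)],.058).round(4).tolist())
plan(arm.get_state(),[.583,.046,.25],-np.pi/2)
E
```

```text
cover [array([585.7, -24.3]), array([96. , 97.8]), np.float64(89.4)]
[[0.648, 0.1982, 0.058], [0.6435, -0.1014, 0.058], [0.5335, 0.2002, 0.058], [0.5306, -0.0991, 0.058]]
mm [-542.2  455.6   -1.7] rot [ 1.3000e-03  7.0000e-04 -1.1081e+00]
```

Request:
jog_arm([
  {"dx": -27, "dy": 22.5, "dz": 0, "rz": -0.1, "gripper": 1},
  {"dx": -54, "dy": 45, "dz": 0, "rz": -0.2, "gripper": 1},
  {"dx": -81, "dy": 68, "dz": 0, "rz": -0.3, "gripper": 1},
  {"dx": -108, "dy": 91, "dz": 0, "rz": -0.4, "gripper": 1},
  {"dx": -136, "dy": 114, "dz": 0, "rz": -0.5, "gripper": 1},
  {"dx": -164, "dy": 137, "dz": 0, "rz": -0.6, "gripper": 1},
  {"dx": -192, "dy": 160, "dz": 0, "rz": -0.7, "gripper": 1},
  {"dx": -220, "dy": 183, "dz": 0, "rz": -0.8, "gripper": 1},
])

```text
invalid input at $.targets[0]: expected keys dx, dy, dz, rx, ry, rz, gripper
```

```bash
python3 - <<'E'
from h import *
from station import arm
s=arm.get_state();print(s['t'],s['eef_pos'],s['ee_rot'],s['width'],s['force']);plan(s,[.585,.046,.22],-1.583)
E
```

```text
0.1 [ 0.30117764 -0.6036419   0.24775542] [ 3.14016047e+00 -1.13386970e-04 -2.67891737e+00] 0.08767103888232494 [ 0.27036686 -0.03534038  0.11026257]
mm [-543.9  454.6   28.3] rot [ 1.3000e-03  7.0000e-04 -1.0959e+00]
```

Request:
jog_arm([
  {"dx": -27, "dy": 22.5, "dz": 0, "rx": 0, "ry": 0, "rz": -0.1, "gripper": 1},
  {"dx": -54, "dy": 45, "dz": 0, "rx": 0, "ry": 0, "rz": -0.2, "gripper": 1},
  {"dx": -81, "dy": 68, "dz": 0, "rx": 0, "ry": 0, "rz": -0.3, "gripper": 1},
  {"dx": -108, "dy": 91, "dz": 0, "rx": 0, "ry": 0, "rz": -0.4, "gripper": 1},
  {"dx": -136, "dy": 114, "dz": 0, "rx": 0, "ry": 0, "rz": -0.5, "gripper": 1},
  {"dx": -164, "dy": 137, "dz": 0, "rx": 0, "ry": 0, "rz": -0.6, "gripper": 1},
  {"dx": -192, "dy": 160, "dz": 0, "rx": 0, "ry": 0, "rz": -0.7, "gripper": 1},
  {"dx": -220, "dy": 183, "dz": 0, "rx": 0, "ry": 0, "rz": -0.8, "gripper": 1},
])

```text
t: 0.77
eef_pos: [0.4167, -0.3403, 0.2484]
ee_rot: [3.141, 0.0, -1.874]
force: [1.4, -0.5, -0.1]
width: 0.0401
gripper_force: 0.0
```

```bash
python3 - <<'E'
from h import *
from station import arm
s=arm.get_state();print(s['t'],s['eef_pos'],s['ee_rot'],s['width'],s['force']);plan(s,[.585,.046,.22],-1.583)
E
```

```text
0.7667 [ 0.4166526  -0.34027529  0.2483566 ] [ 3.14125379e+00  1.41198480e-04 -1.87402897e+00] 0.04010797313252689 [ 1.38667745 -0.46530505 -0.13636452]
mm [-418.9  -45.3   28.4] rot [ 3.00e-04  2.00e-04 -2.91e-01]
```

Request:
jog_arm([
  {"dx": -40, "dy": -4, "dz": 0, "rx": 0, "ry": 0, "rz": -0.04, "gripper": 1},
  {"dx": -80, "dy": -9, "dz": 0, "rx": 0, "ry": 0, "rz": -0.08, "gripper": 1},
  {"dx": -120, "dy": -13, "dz": 0, "rx": 0, "ry": 0, "rz": -0.12, "gripper": 1},
  {"dx": -160, "dy": -17, "dz": 0, "rx": 0, "ry": 0, "rz": -0.16, "gripper": 1},
  {"dx": -200, "dy": -22, "dz": 0, "rx": 0, "ry": 0, "rz": -0.2, "gripper": 1},
  {"dx": -240, "dy": -26, "dz": 0, "rx": 0, "ry": 0, "rz": -0.24, "gripper": 1},
  {"dx": -280, "dy": -30, "dz": 0, "rx": 0, "ry": 0, "rz": -0.27, "gripper": 1},
  {"dx": -320, "dy": -35, "dz": 0, "rx": 0, "ry": 0, "rz": -0.291, "gripper": 1},
])

```text
t: 1.43
eef_pos: [0.5469, -0.0456, 0.2485]
ee_rot: [3.141, 0.0, -1.586]
force: [0.8, -0.9, -0.5]
width: 0.0004
gripper_force: 0.0
```

```bash
python3 - <<'E'
from h import *
from station import arm
s=arm.get_state();print(s['t'],s['eef_pos'],s['ee_rot'],s['width'],s['force']);plan(s,[.585,.046,.105],-1.583)
E
```

```text
1.4333 [ 0.54692316 -0.04562203  0.24854586] [ 3.14149905e+00  1.45123285e-04 -1.58595739e+00] 0.0004053761062465112 [ 0.75339284 -0.9173359  -0.54830304]
mm [-92.2 -36.7 143.6] rot [ 0.0001  0.0001 -0.003 ]
```

Tips will end at z 0.083, 22 mm above the tab.

Request:
jog_arm([
  {"dx": -25, "dy": -9, "dz": 15, "rx": 0, "ry": 0, "rz": 0, "gripper": 1},
  {"dx": -50, "dy": -18, "dz": 35, "rx": 0, "ry": 0, "rz": 0, "gripper": 1},
  {"dx": -72, "dy": -28, "dz": 60, "rx": 0, "ry": 0, "rz": 0, "gripper": 1},
  {"dx": -92, "dy": -37, "dz": 85, "rx": 0, "ry": 0, "rz": 0, "gripper": 1},
  {"dx": -92, "dy": -37, "dz": 110, "rx": 0, "ry": 0, "rz": 0, "gripper": 1},
  {"dx": -92, "dy": -37, "dz": 130, "rx": 0, "ry": 0, "rz": 0, "gripper": 1},
  {"dx": -92, "dy": -37, "dz": 143, "rx": 0, "ry": 0, "rz": 0, "gripper": 1},
  {"dx": -92, "dy": -37, "dz": 143, "rx": 0, "ry": 0, "rz": 0, "gripper": 1},
])

```text
t: 2.1
eef_pos: [0.5832, 0.0433, 0.1019]
ee_rot: [3.136, -0.002, -1.588]
force: [-0.8, -0.3, 0.2]
width: 0.0005
gripper_force: 0.0
```

```bash
python3 - <<'E'
from h import *
from station import arm
s=arm.get_state();plan(s,[.585,.046,.0735],-1.583)
f=arm.grab_frame('side');cv2.imwrite('pics/s1.png',cv2.resize(f['frame'][150:270,180:320,::-1],None,fx=5,fy=5,interpolation=2))
E
```

```text
mm [-2.8 -1.9 28.4] rot [ 0.006  -0.0018 -0.0051]
```

View pics/s1.png

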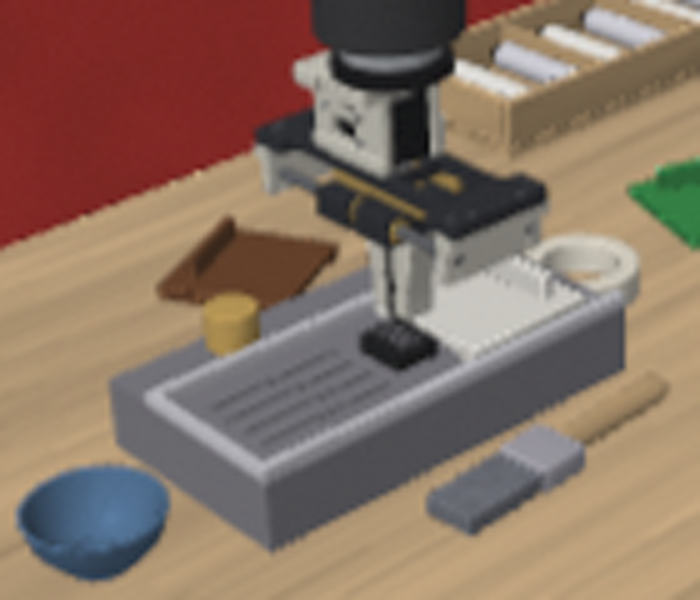

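The closed fingertips (crop 403,318) hang right over the tab (400,342). I'll press.

Request:
jog_arm([
  {"dx": -2.5, "dy": -2, "dz": 6, "rx": 0, "ry": 0, "rz": 0, "gripper": 1},
  {"dx": -2.5, "dy": -2, "dz": 12, "rx": 0, "ry": 0, "rz": 0, "gripper": 1},
  {"dx": -2.5, "dy": -2, "dz": 17, "rx": 0, "ry": 0, "rz": 0, "gripper": 1},
  {"dx": -2.5, "dy": -2, "dz": 20, "rx": 0, "ry": 0, "rz": 0, "gripper": 1},
  {"dx": -2.5, "dy": -2, "dz": 23, "rx": 0, "ry": 0, "rz": 0, "gripper": 1},
  {"dx": -2.5, "dy": -2, "dz": 25, "rx": 0, "ry": 0, "rz": 0, "gripper": 1},
  {"dx": -2.5, "dy": -2, "dz": 26, "rx": 0, "ry": 0, "rz": 0, "gripper": 1},
  {"dx": -2.5, "dy": -2, "dz": 27, "rx": 0, "ry": 0, "rz": 0, "gripper": 1},
])

```text
t: 2.82
eef_pos: [0.5875, 0.0461, 0.0788]
ee_rot: [-3.141, -0.0, -1.588]
force: [-1.4, -0.1, 3.4]
width: 0.0003
gripper_force: 1.7
```

Request:
jog_arm([
  {"dx": 0, "dy": 0, "dz": 1, "rx": 0, "ry": 0, "rz": 0, "gripper": 1},
  {"dx": 0, "dy": 0, "dz": 2, "rx": 0, "ry": 0, "rz": 0, "gripper": 1},
  {"dx": 0, "dy": 0, "dz": 3, "rx": 0, "ry": 0, "rz": 0, "gripper": 1},
  {"dx": 0, "dy": 0, "dz": 4, "rx": 0, "ry": 0, "rz": 0, "gripper": 1},
  {"dx": 0, "dy": 0, "dz": 4.5, "rx": 0, "ry": 0, "rz": 0, "gripper": 1},
  {"dx": 0, "dy": 0, "dz": 5, "rx": 0, "ry": 0, "rz": 0, "gripper": 1},
  {"dx": 0, "dy": 0, "dz": 5.5, "rx": 0, "ry": 0, "rz": 0, "gripper": 1},
  {"dx": 0, "dy": 0, "dz": 5.5, "rx": 0, "ry": 0, "rz": 0, "gripper": 1},
])

```text
t: 3.48
eef_pos: [0.5875, 0.0461, 0.0738]
ee_rot: [-3.141, -0.0, -1.588]
force: [-3.2, -0.6, 8.7]
width: 0.0005
gripper_force: 4.8
```

Request:
jog_arm([
  {"dx": 0, "dy": 0, "dz": 0.5, "rx": 0, "ry": 0, "rz": 0, "gripper": 1},
  {"dx": 0, "dy": 0, "dz": 1, "rx": 0, "ry": 0, "rz": 0, "gripper": 1},
  {"dx": 0, "dy": 0, "dz": 1, "rx": 0, "ry": 0, "rz": 0, "gripper": 1},
  {"dx": 0, "dy": 0, "dz": 1, "rx": 0, "ry": 0, "rz": 0, "gripper": 1},
  {"dx": 0, "dy": 0, "dz": 1, "rx": 0, "ry": 0, "rz": 0, "gripper": 1},
  {"dx": 0, "dy": 0, "dz": 1, "rx": 0, "ry": 0, "rz": 0, "gripper": 1},
  {"dx": 0, "dy": 0, "dz": 1, "rx": 0, "ry": 0, "rz": 0, "gripper": 1},
  {"dx": 0, "dy": 0, "dz": 1, "rx": 0, "ry": 0, "rz": 0, "gripper": 1},
])

```text
t: 4.15
eef_pos: [0.5875, 0.0461, 0.0737]
ee_rot: [-3.141, -0.0, -1.587]
force: [-6.1, -0.1, 17.8]
width: 0.0004
gripper_force: 8.7
```

Request:
jog_arm([
  {"dx": 0, "dy": 0, "dz": -20, "rx": 0, "ry": 0, "rz": 0, "gripper": 1},
  {"dx": 0, "dy": 0, "dz": -45, "rx": 0, "ry": 0, "rz": 0, "gripper": 1},
  {"dx": 15, "dy": 0, "dz": -60, "rx": 0, "ry": 0, "rz": 0, "gripper": 1},
  {"dx": 45, "dy": 0, "dz": -62, "rx": 0, "ry": 0, "rz": 0, "gripper": 1},
  {"dx": 80, "dy": 0, "dz": -62, "rx": 0, "ry": 0, "rz": 0, "gripper": 1},
  {"dx": 110, "dy": 0, "dz": -62, "rx": 0, "ry": 0, "rz": 0, "gripper": 1},
  {"dx": 124, "dy": 0, "dz": -62, "rx": 0, "ry": 0, "rz": 0, "gripper": 1},
  {"dx": 124, "dy": 0, "dz": -62, "rx": 0, "ry": 0, "rz": 0, "gripper": 1},
])

```text
t: 4.82
eef_pos: [0.585, -0.0803, 0.1337]
ee_rot: [3.141, -0.0, -1.591]
force: [-0.2, -0.3, -0.4]
width: 0.0006
gripper_force: 0.0
```

Request:
jog_arm([
  {"dx": 0, "dy": 0, "dz": 10, "rx": 0, "ry": 0, "rz": 0, "gripper": 1},
  {"dx": 0, "dy": 0, "dz": 20, "rx": 0, "ry": 0, "rz": 0, "gripper": 1},
  {"dx": 0, "dy": 0, "dz": 24, "rx": 0, "ry": 0, "rz": 0, "gripper": 1},
  {"dx": 0, "dy": 0, "dz": 24, "rx": 0, "ry": 0, "rz": 0, "gripper": 1},
  {"dx": 0, "dy": 0, "dz": 24, "rx": 0, "ry": 0, "rz": 0, "gripper": 1},
  {"dx": 0, "dy": 0, "dz": 24, "rx": 0, "ry": 0, "rz": 0, "gripper": 1},
  {"dx": 0, "dy": 0, "dz": 24, "rx": 0, "ry": 0, "rz": 0, "gripper": 1},
  {"dx": 0, "dy": 0, "dz": 24, "rx": 0, "ry": 0, "rz": 0, "gripper": 1},
])

```text
t: 5.48
eef_pos: [0.5856, -0.0776, 0.1104]
ee_rot: [-3.141, 0.0, -1.587]
force: [-0.1, 0.1, 0.5]
width: 0.0006
gripper_force: 0.0
```

```bash
python3 - <<'E'
from h import *
from station import arm
f=arm.grab_frame('side');cv2.imwrite('pics/s2.png',cv2.resize(f['frame'][150:270,200:340,::-1],None,fx=5,fy=5,interpolation=2))
E
```

```text
(no output)
```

View pics/s2.png

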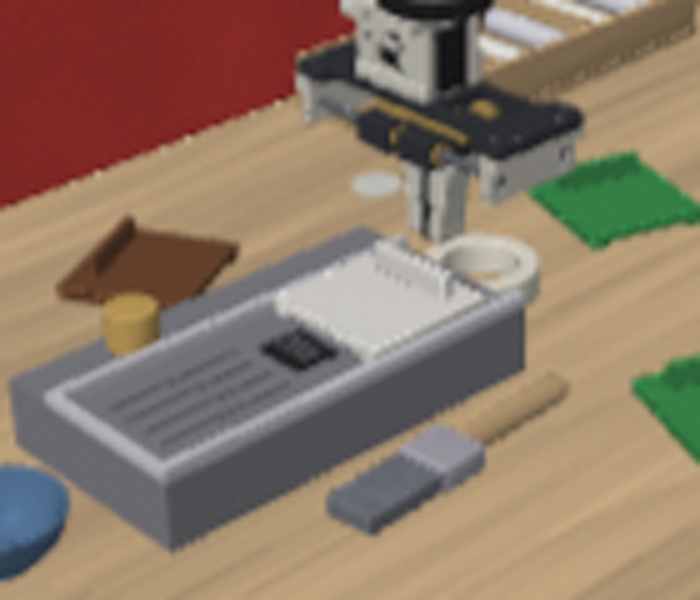

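The tab is flush (crop 300,350), the cover is seated, and the tips (435,235) are just behind the rib (415,265). I'll go down and then push.

Request:
jog_arm([
  {"dx": 0, "dy": 0, "dz": 8, "rx": 0, "ry": 0, "rz": 0, "gripper": 1},
  {"dx": 0, "dy": 0, "dz": 15, "rx": 0, "ry": 0, "rz": 0, "gripper": 1},
  {"dx": 0, "dy": 0, "dz": 20, "rx": 0, "ry": 0, "rz": 0, "gripper": 1},
  {"dx": 0, "dy": 0, "dz": 22, "rx": 0, "ry": 0, "rz": 0, "gripper": 1},
  {"dx": -3, "dy": 0, "dz": 22, "rx": 0, "ry": 0, "rz": 0, "gripper": 1},
  {"dx": -6, "dy": 0, "dz": 22, "rx": 0, "ry": 0, "rz": 0, "gripper": 1},
  {"dx": -10, "dy": 0, "dz": 22, "rx": 0, "ry": 0, "rz": 0, "gripper": 1},
  {"dx": -14, "dy": 0, "dz": 22, "rx": 0, "ry": 0, "rz": 0, "gripper": 1},
])

```text
t: 6.2
eef_pos: [0.5857, -0.0635, 0.0883]
ee_rot: [-3.141, -0.0, -1.588]
force: [-0.3, -1.2, -1.0]
width: 0.0
gripper_force: 0.4
```

Request:
jog_arm([
  {"dx": -4, "dy": 0, "dz": 0, "rx": 0, "ry": 0, "rz": 0, "gripper": 1},
  {"dx": -8, "dy": 0, "dz": 0, "rx": 0, "ry": 0, "rz": 0, "gripper": 1},
  {"dx": -12, "dy": 0, "dz": 0, "rx": 0, "ry": 0, "rz": 0, "gripper": 1},
  {"dx": -16, "dy": 0, "dz": 0, "rx": 0, "ry": 0, "rz": 0, "gripper": 1},
  {"dx": -20, "dy": 0, "dz": 0, "rx": 0, "ry": 0, "rz": 0, "gripper": 1},
  {"dx": -24, "dy": 0, "dz": 0, "rx": 0, "ry": 0, "rz": 0, "gripper": 1},
  {"dx": -28, "dy": 0, "dz": 0, "rx": 0, "ry": 0, "rz": 0, "gripper": 1},
  {"dx": -32, "dy": 0, "dz": 0, "rx": 0, "ry": 0, "rz": 0, "gripper": 1},
])

```text
t: 6.87
eef_pos: [0.5862, -0.0315, 0.0882]
ee_rot: [-3.141, -0.0, -1.588]
force: [-0.5, -2.4, 1.3]
width: 0.0005
gripper_force: 0.9
```

```bash
python3 - <<'E'
from h import *
from station import arm
f=arm.grab_frame('side');cv2.imwrite('pics/s3.png',cv2.resize(f['frame'][150:270,200:340,::-1],None,fx=5,fy=5,interpolation=2))
E
```

```text
(no output)
```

View pics/s3.png

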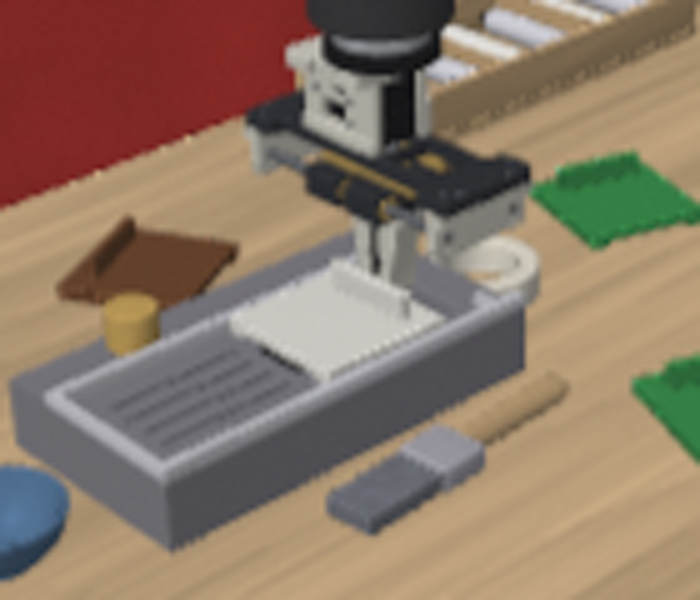

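The cover slides flat over the tab, its front edge at crop (240,325) to (320,378), about 35 mm along.

Request:
jog_arm([
  {"dx": -5, "dy": 0, "dz": 0, "rx": 0, "ry": 0, "rz": 0, "gripper": 1},
  {"dx": -11, "dy": 0, "dz": 0, "rx": 0, "ry": 0, "rz": 0, "gripper": 1},
  {"dx": -17, "dy": 0, "dz": 0, "rx": 0, "ry": 0, "rz": 0, "gripper": 1},
  {"dx": -23, "dy": 0, "dz": 0, "rx": 0, "ry": 0, "rz": 0, "gripper": 1},
  {"dx": -29, "dy": 0, "dz": 0, "rx": 0, "ry": 0, "rz": 0, "gripper": 1},
  {"dx": -35, "dy": 0, "dz": 0, "rx": 0, "ry": 0, "rz": 0, "gripper": 1},
  {"dx": -41, "dy": 0, "dz": 0, "rx": 0, "ry": 0, "rz": 0, "gripper": 1},
  {"dx": -47, "dy": 0, "dz": 0, "rx": 0, "ry": 0, "rz": 0, "gripper": 1},
])

```text
t: 7.58
eef_pos: [0.5869, 0.0158, 0.0881]
ee_rot: [3.142, -0.0, -1.588]
force: [0.3, -1.4, 1.8]
width: 0.0006
gripper_force: 1.0
```

Request:
jog_arm([
  {"dx": -6, "dy": 0, "dz": 0, "rx": 0, "ry": 0, "rz": 0, "gripper": 1},
  {"dx": -12, "dy": 0, "dz": 0, "rx": 0, "ry": 0, "rz": 0, "gripper": 1},
  {"dx": -18, "dy": 0, "dz": 0, "rx": 0, "ry": 0, "rz": 0, "gripper": 1},
  {"dx": -24, "dy": 0, "dz": 0, "rx": 0, "ry": 0, "rz": 0, "gripper": 1},
  {"dx": -30, "dy": 0, "dz": 0, "rx": 0, "ry": 0, "rz": 0, "gripper": 1},
  {"dx": -36, "dy": 0, "dz": 0, "rx": 0, "ry": 0, "rz": 0, "gripper": 1},
  {"dx": -40, "dy": 0, "dz": 0, "rx": 0, "ry": 0, "rz": 0, "gripper": 1},
  {"dx": -43, "dy": 0, "dz": 0, "rx": 0, "ry": 0, "rz": 0, "gripper": 1},
])

```text
t: 8.25
eef_pos: [0.5877, 0.0587, 0.088]
ee_rot: [3.142, 0.0, -1.588]
force: [0.1, -2.0, 1.2]
width: 0.0001
gripper_force: 0.9
```

Request:
jog_arm([
  {"dx": 4, "dy": 0, "dz": 0, "rx": 0, "ry": 0, "rz": 0, "gripper": 1},
  {"dx": 10, "dy": 0, "dz": 0, "rx": 0, "ry": 0, "rz": 0, "gripper": 1},
  {"dx": 15, "dy": 0, "dz": 0, "rx": 0, "ry": 0, "rz": 0, "gripper": 1},
  {"dx": 18, "dy": 0, "dz": -5, "rx": 0, "ry": 0, "rz": 0, "gripper": 1},
  {"dx": 20, "dy": 0, "dz": -25, "rx": 0, "ry": 0, "rz": 0, "gripper": 1},
  {"dx": 50, "dy": 0, "dz": -55, "rx": 0, "ry": 0, "rz": 0, "gripper": 1},
  {"dx": 85, "dy": 0, "dz": -80, "rx": 0, "ry": 0, "rz": 0, "gripper": 1},
  {"dx": 120, "dy": 0, "dz": -100, "rx": 0, "ry": 0, "rz": 0, "gripper": 1},
])

```text
t: 8.92
eef_pos: [0.5859, -0.0622, 0.1901]
ee_rot: [-3.14, 0.0, -1.586]
force: [1.3, 1.3, -0.2]
width: 0.0004
gripper_force: 0.0
```

```bash
python3 - <<'E'
from h import *
from station import arm
f=arm.grab_frame('side');a=cv2.resize(f['frame'][150:270,180:320,::-1],None,fx=4,fy=4,interpolation=2);cv2.imwrite('pics/s4.png',a)
E
```

```text
(no output)
```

View pics/s4.png

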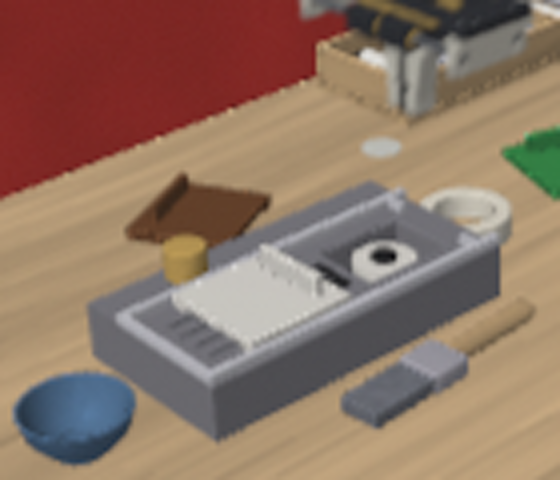

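The well with its round filter (crop 385,260) is open. The cover lies flat on the ledge at (260,300), the tab is still down, and the arm is clear.

```bash
python3 -c "
from station import arm
print(arm.job_done())"
```

```text
the job is handed in; nothing more can be done
None
```

I pressed the tab fully in and pushed the cover about 125 mm onto the drain ledge; it lies flat, the filter well is open in the last picture, no bystander looks moved, and the job is handed in (no verdict was returned).

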